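# Tip the bearing housings onto the assembly board

### The arm

A 6-joint arm with a two-finger parallel gripper is mounted at the origin on the work surface. World frame = base frame: x ahead of the robot, y to its left, z up, the work surface at z = 0. Lengths are in m, angles in rad, forces in N, time in s.
With the tool pointing down it reaches from about 0.275 to 1 m from the base axis. Payload 8.4 kg.
Tool frame: the origin (TCP) lies on the centre line of the jaws, within the pads' length; the fingertips stand 8 mm ahead of it and the grasp point (between the pads) lies 11 mm behind it; z points along the fingers, y is the line along which they close (so a half turn about z gives the same grasp; the last joint's range is limited). The gripper opens to 85 mm and grips with 20 to 120 N. Pads are 22 mm wide; open, the fingers measure 114 mm over their backs; the gripper's body (76 mm by 85 mm) begins 54 mm behind the grasp point. The pads swing forward as they close: fully open they stand 13 mm farther back than shut.
Start: joints at [-1.133, 0.353, 1.633, -0, 1.155, -0.002], TCP at [0.266, -0.566, 0.239] pointing down, gripper open.
Joint ranges: [-2.63, 2.63], [-0.92, 2.1], [0.06, 2.66], [-1.3, 4.44], [0, 2.69], [-3.02, 3.02]. Speed limits (rad/s): [2.22, 2.22, 2.79, 3.14, 3.14, 3.14].

### API

Orientations are given as [roll, pitch, yaw] about the fixed x, y, z axes, in that order (R = Rz(yaw) Ry(pitch) Rx(roll)).
In Python, from workcell import state, snapshot, finish_job, look_for, spot_point gives the robot as it stands. The module is installed in compiled form; this text tells all that it offers.
- The arm moves only by the tool apply_moves, never from a script. Its arguments are lists of equal length, an entry for each row: "travel": the shift along the tool's x, y, z in units of 30 mm (1.0 is 30 mm), a list of three; "yaw": the turn about the tool's z in units of pi/4 rad (1.0 is pi/4 rad); "gripper": the gripper's target within -1 to 1 (fully open at 1, half-way at 0, shut at -1). In form: {"travel": [[x, y, z], ...], "yaw": [yaw, ...], "gripper": [gripper, ...]}. A call has exactly 5 rows; each row shifts and turns the commanded pose from where the row before left it, along the tool's axes as they then stand; what a row does not reach is not made up. A row lasts 1/8 s, in which the tool goes at most 62.5 mm and 10.7 degrees, less where a joint would pass 70% of its speed; a pose out of reach is approached as far as the arm can. A call with a number of a shift or a turn outside -1 to 1 is refused whole. A call with a gripper value outside its range is refused whole. The fingers move at their own pace and stop on an object; "force" is the grip in N (left out, the last holds). Time passes only in rows, so rows that do not move let the fingers close, or fill a call up. It gives the time, the measured TCP pose, the force, the opening and the grip force at its end, in the units of the state.
- state(): the state, without advancing time (a new reading comes with each control period).
- snapshot(name): name is "side" or "top" or "wrist"; returns a dict with "image" (420x560x3 uint8, red, green, blue), "fovy" (degrees; the focal length in pixels is half the picture's height over the tangent of half this angle, whatever the lens; pixels are square), "cx", "cy" (the principal point, pixels), "xyz" and "orientation" of the camera in the world; the wrist camera has in their place "hand_eye" (4x4, takes a point from camera to tool coordinates, whose origin is the TCP and whose axes are the flange's). Camera axes: x right, y down, z forward; pixel columns grow to the right and rows downward; lengths in m; the calibration is good to about 2 mm. A picture is of the moment at which its call begins: read the wrist's pose just before it. There is no depth.
- finish_job(): hands the job in; it is judged then, once.
Trained networks look in a picture, given as the dict that the camera call returned (one of the last four; its "shot" number tells which), for a name from the list of things; names that differ only in an ending like _2 or _b are one class to them, and where a whole thing is asked for, a point or a joint stands for the part that bears it (a point fixed in the world has none). Each returns a list of dicts, best first, with "confidence" (0 to 1); they miss things now and then, are a little off and sometimes report something else, mostly with a low value. They report only what shows in the picture. A call takes as long as a camera call. They do not tell look-alikes from the thing itself.
- look_for(picture, target): "location" ([x, y, z] in m, in the coordinates of the camera as it stood for that picture, good to about 4 mm: the middle of the surface that is visible of it).
- spot_point(picture, target): "location" ([x, y, z] in m, in the coordinates of the camera as it stood for that picture, good to about 4 mm: a listed point, or the origin of a listed thing).
The state is a dict: "time": time; "joint_pos": joint angles; "qvel": joint speeds; "effort": joint torques, N m; "position": TCP position; "tool_rot": TCP orientation; "wrist_force": force on the tool from outside, world axes, zero at the start; "moment": the same for the moment, N m; "width": opening from 0.0 (shut) to 1.0 (fully open); "gripper_force": force on a finger pad.
Only numpy, scipy, OpenCV 4.12 (cv2) and the standard library are available. Lean on these libraries where they do the work, as an engineer would, in place of code of your own. Each camera call takes 0.05 s, during which the arm holds its last target. There are 200 camera calls.

### The job

The two aluminium bearing housings standing on the bench, one on either side of the wooden board, must go onto the board bores upright, ready for their bearings: push each one square against the board's edge and tip it over that edge onto the board, then slide it on until the whole of it lies on the board, square with the board's edges. Turn the housings over, do not lift them clear. Leave the grease tin and the bearing that stand on the middle of the board, and the hammer and the vee block on the bench, where they are.

Things in the scene. Friction and masses are not known exactly. Their poses are not given: they have to be found in the camera images.
- board: Hardwood board screwed to the steel bench: 240 mm (its x) by 340 mm (its y), 16 mm thick, square edges. Origin at the centre of its underside, on the bench; z up. Its top is 16 mm above the bench. It never moves.
- board_left (a point): Middle of the board's left edge (board y = +170 mm, z = 16 mm: top corner of the edge). This edge and the right one run along board x and are the stops. A housing pushed low (about 15 mm up) slides on the bench; with its flange face against the edge, a push near its top tips it about this corner; past about 43 degrees (taller one 35) it falls onto the board, overhanging the edge by 16 mm.
- board_right (a point): Middle of the board's right edge (board y = -170 mm, z = 16 mm), the same. One housing stands outside each edge, either one on either side: its origin 55 to 90 mm from the edge and within 45 mm of its middle along board x, its flanges turned up to 0.6 rad from parallel with the edge.
- housing_square: Aluminium housing like a spool, 0.42 to 0.73 kg: two flanges 88 (its x) by 92 mm (its z), 11 mm thick, 34 mm open gap between, joined by a 62 mm barrel, 56 mm overall along its y; one 44 mm bore through its middle along y. Origin at its centre (of mass too). Starts on its flanges' 88 mm edges, bore level, origin 46 mm up; once tipped, origin 44 mm up and 92 mm long. Either flange may end on top.
- housing_oblong: The other, taller aluminium housing, 0.51 to 0.88 kg: two flanges 88 (its x) by 112 mm (its z), 11 mm thick, 34 mm open gap between, joined by two 46 mm barrels, 56 mm overall along its y; two 34 mm bores along y, one above the other, 52 mm apart. Origin at its centre (of mass too). Starts on its flanges' 88 mm edges, bores level, origin 56 mm up; once tipped, origin 44 mm up and 112 mm long.
- grease_tin: Round grey tin with a steel lid, 48 mm diameter, 62 mm tall, loose, standing on the board within 12 mm of its middle line (board y = 0), nearer to one of the board's two short ends (board x about -60 or +60 mm). Origin at the centre of its underside. Stays where it is.
- bearing: Ball bearing ring, 46 mm diameter, 14 mm thick, lying loose on the board's middle line on the other half of it from the tin. Origin at the centre of its underside. Stays where it is.
- hammer: Ball-peen hammer, 260 mm long, lying loose on the bench outward of one of the housings, roughly parallel with the board edge, 26 mm high. Origin on the bench under the middle of its length; its x runs along the handle towards the head, which reaches 40 mm to its +y side and 48 mm to its -y side. Stays where it is.
- vee_block: Steel vee block, 60 by 45 mm and 40 mm tall, loose on the bench outward of the other housing; like the hammer it leaves about 40 mm or more behind the housing for whatever pushes it. Origin at the centre of its underside. Stays where it is.
Not all that is in view belongs to the job. What is shaped like the housing_square but red is not meant.

How it is judged:
By the outcome, as a careful person would: the job done as asked, in the order asked, and still so for the second after the job is handed in, with the robot touching nothing.
It also fails if it takes over 61 s, if anything falls off the work surface, if the arm or the gripper's body presses on something with over 40 N, if the wrist force passes 120 N, or if a joint passes its speed limit or range.

## Working session

There is one attempt and no reset: what is moved stays moved. The work goes in short steps, Python scripts to look and compute and a tool call to move; the robot and the scene stay as the last step left them, time stands still between calls to the robot, and variables do not carry over. Pictures are saved under pics/ and viewed, at most 10 in all, crops included, and the job is handed in when it is done.

Besides the shell and the picture viewer there is one more tool, called after "Request:" as name([rows], argument=value, ...), one row to a line, values as JSON. apply_moves: Moves the arm, as the interface text tells. Shifts and turns lie within -1 to 1; 1 stands for 30 mm of shift or pi/4 rad of turn. Its arguments: {"type":"object","properties":{"travel":{"type":"array","items":{"type":"array","items":{"type":"number","minimum":-1,"maximum":1}}},"yaw":{"type":"array","items":{"type":"number","minimum":-1,"maximum":1}},"gripper":{"type":"array","items":{"type":"number"}},"force":{"type":"number"}},"required":["travel","yaw","gripper"]}

```bash
mkdir -p pics; cat > h.py <<'E'
import numpy as np, cv2
from scipy.spatial.transform import Rotation as R
from workcell import *
def cam(p, st=None):
    if 'xyz' in p: 
        o=np.array(p['orientation']); 
        M=R.from_euler('xyz',o).as_matrix() if o.size==3 else o.reshape(3,3)
        return M,np.array(p['xyz'])
    T=np.array(p['hand_eye']); M=R.from_euler('xyz',st['tool_rot']).as_matrix()
    return M@T[:3,:3], M@T[:3,3]+np.array(st['position'])
def f(p): return p['image'].shape[0]/2/np.tan(np.radians(p['fovy'])/2)
def ray(p,u,v,z,st=None):
    M,t=cam(p,st); d=M@np.array([(u-p['cx'])/f(p),(v-p['cy'])/f(p),1]); return t+d*(z-t[2])/d[2]
def proj(p,X,st=None):
    M,t=cam(p,st); c=M.T@(np.array(X)-t); return c[:2]/c[2]*f(p)+[p['cx'],p['cy']]
def save(p,n): cv2.imwrite('pics/'+n+'.png',p['image'][:,:,::-1])
def find(p,n,fn=spot_point,st=None):
    M,t=cam(p,st); return [(np.round(M@np.array(d['location'])+t,3).tolist(),round(d['confidence'],2),np.round(proj(p,M@np.array(d['location'])+t,st)).tolist()) for d in fn(p,n)]
E
python3 - <<'E'
from h import *
print(state())
a=[]
for n in ['top','side']:
    p=snapshot(n); save(p,n+'0'); print(n,p['xyz'],p['orientation'],p['fovy'],p['cx'],p['cy'])
    for t in ['board','board_left','board_right','housing_square','housing_oblong','grease_tin','bearing','hammer','vee_block']: print(t,find(p,t)[:3])
    a.append(p['image'])
E
```

```text
{'time': 0.0, 'joint_pos': array([-1.13339597e+00,  3.53689875e-01,  1.63411751e+00,  1.20194338e-05,
        1.15517483e+00, -2.39763834e-03]), 'qvel': array([-0.0003827 , -0.00117387, -0.00067432, -0.00125321, -0.00039427,
        0.00126826]), 'effort': array([ 1.68668164e-03, -6.05226517e+01, -3.42069876e+01,  1.79684293e-04,
        9.53505398e-03,  1.19210677e-05]), 'position': array([ 0.26591234, -0.56511448,  0.23854272]), 'tool_rot': array([-3.14020313e+00, -1.43210200e-05,  4.39793123e-01]), 'wrist_force': array([0.41112249, 0.75099038, 0.84864099]), 'moment': array([-0.00654195, -0.0034849 , -0.00016973]), 'gripper_force': 0.0, 'width': 1.0013366588448307}
top [0.41542834 0.02676468 1.20754634] [-3.04114713 -0.0117121  -1.57181118] 48.902226544559824 282.12213973620345 214.82696293198208
board [([0.55, -0.011, 0.002], 0.74, [291.0, 210.0])]
board_left [([0.549, 0.157, 0.018], 0.63, [227.0, 210.0])]
board_right [([0.549, -0.184, 0.017], 0.79, [358.0, 210.0])]
housing_square [([0.665, 0.258, 0.042], 0.83, [186.0, 163.0]), ([0.533, 0.219, 0.047], 0.59, [201.0, 215.0]), ([0.38
[... 640 characters left out ...]
02, 0.012], 0.51, [261.0, 216.0])]
board_left [([0.556, 0.155, 0.015], 0.81, [234.0, 259.0])]
board_right [([0.552, -0.188, 0.014], 0.91, [316.0, 197.0])]
housing_square [([0.531, 0.216, 0.046], 0.97, [223.0, 267.0]), ([0.669, 0.256, 0.047], 0.97, [166.0, 251.0]), ([0.386, 0.298, 0.047], 0.78, [248.0, 324.0])]
housing_oblong [([0.582, -0.255, 0.055], 0.84, [320.0, 173.0]), ([0.553, -0.184, 0.016], 0.55, [314.0, 197.0])]
grease_tin [([0.619, -0.017, 0.016], 0.96, [260.0, 215.0]), ([0.556, -0.018, 0.004], 0.21, [279.0, 227.0])]
bearing [([0.473, -0.024, 0.018], 0.73, [307.0, 233.0])]
hammer [([0.565, 0.4, 0.002], 0.7, [146.0, 328.0])]
vee_block [([0.568, -0.428, -0.005], 0.52, [350.0, 170.0])]
```

View pics/top0.png

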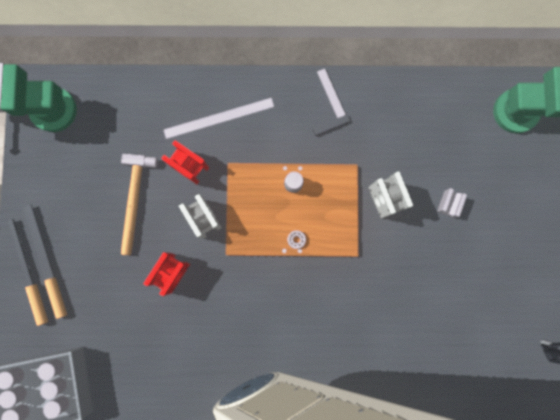

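```bash
python3 - <<'E'
import cv2
a=cv2.imread('pics/side0.png')[130:360,90:390]
cv2.imwrite('pics/side0c.png',cv2.resize(a,None,fx=2.6,fy=2.6,interpolation=2))
E
```

```text
(no output)
```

View pics/side0c.png

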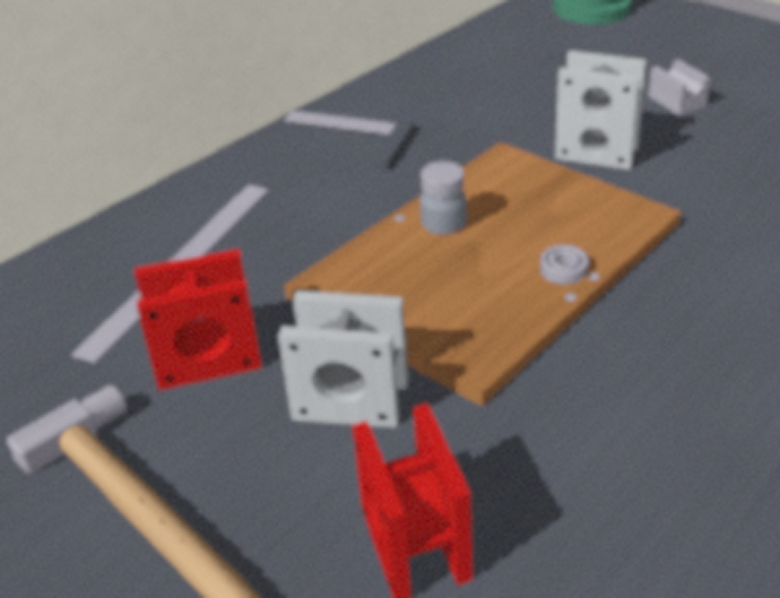

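Grey spool at (201,215) in the top view is the housing_square. The two red ones at (186,163) and (165,274) are look-alikes, and the side crop confirms the grey one. The oblong is at (391,194).

```bash
python3 - <<'E'
from h import *
p=snapshot('top'); im=p['image'].astype(int)
m=((im[:,:,0]-im[:,:,2]>60)&(im[:,:,0]>1.4*im[:,:,1])&(im[:,:,1]>40)).astype(np.uint8); m[:,:222]=0; m[:,365:]=0; m[:150]=0;m[270:]=0
c=max(cv2.findContours(m,0,2)[0],key=cv2.contourArea)
b=cv2.boxPoints(cv2.minAreaRect(c)); print(b)
W=np.array([ray(p,u,v,.016)[:2] for u,v in b]); print(W.round(4),W.mean(0)); 
for i in range(4): d=W[i]-W[i-1]; print(np.linalg.norm(d),np.arctan2(d[1],d[0]))
for nm,(x0,x1,y0,y1) in {'sq':(175,225,190,242),'ob':(363,418,165,222)}.items():
    g=(im.min(2)>125).astype(np.uint8); q=np.zeros_like(g); q[y0:y1,x0:x1]=g[y0:y1,x0:x1]
    r=cv2.minAreaRect(cv2.findNonZero(q)); print(nm,r)
w=snapshot('wrist'); print(w['hand_eye'],w['fovy'])
E
```

```text
[[225.94296 254.73422]
 [227.04892 162.94034]
 [358.09012 164.51913]
 [356.98416 256.31302]]
[[ 0.4325  0.157 ]
 [ 0.6721  0.1568]
 [ 0.6684 -0.187 ]
 [ 0.4282 -0.18  ]] [ 0.55029042 -0.01329639]
0.33702412565737805 1.5579299076514732
0.23955717160335388 -0.0009092463804881368
0.34386520516545743 -1.5815486962287288
0.24029988908536298 3.1121796837019513
sq ((197.5854949951172, 215.07510375976562), (38.58211898803711, 26.56119728088379), 59.74356460571289)
ob ((389.5, 193.99998474121094), (38.74061965942383, 36.750919342041016), 69.44395446777344)
[[-2.68592650e-03 -9.64384246e-01 -2.64491610e-01  6.77700771e-02]
 [ 9.99996323e-01 -2.68910969e-03 -3.50036100e-04  3.49122951e-04]
 [-3.73677650e-04 -2.64491578e-01  9.64387923e-01 -1.35061733e-01]
 [ 0.00000000e+00  0.00000000e+00  0.00000000e+00  1.00000000e+00]] 70.75857392501376
```

Request:
apply_moves([
  [0,0,-1],
  [0,0,0],
  [0,0,0],
  [0,0,0],
  [0,0,0],
], yaw=[-0.23,-0.23,-0.23,-0.23,-0.23], gripper=[1,1,1,1,1])

```text
time: 1.72
position: [0.2661, -0.5655, 0.2693]
tool_rot: [3.142, 0.0, 1.349]
wrist_force: [-0.4, 0.4, 0.0]
width: 0.999
gripper_force: 0.0
```

Request:
apply_moves([
  [1,1,0],
  [1,1,0],
  [1,1,0],
  [1,1,0],
  [1,1,0],
], yaw=[-0.19,-0.19,-0.19,-0.19,0], gripper=[1,1,1,1,1])

```text
time: 2.35
position: [0.4029, -0.4078, 0.2693]
tool_rot: [3.141, 0.0, 1.942]
wrist_force: [-0.6, -0.5, 0.6]
width: 0.998
gripper_force: 0.0
```

Request:
apply_moves([
  [0.49,1,0],
  [0.49,1,0],
  [0.49,1,0],
  [0.49,1,0],
  [0.49,1,0],
], yaw=[0,0,0,0,0], gripper=[1,1,1,1,1])

```text
time: 2.98
position: [0.5162, -0.2853, 0.2694]
tool_rot: [3.141, 0.0, 1.94]
wrist_force: [0.9, -0.8, 0.3]
width: 1.0
gripper_force: 0.0
```

Request:
apply_moves([
  [0,1,0],
  [0,1,0],
  [0,0.4,0],
  [0,0,0],
  [0,0,0],
], yaw=[0,0,0,0,0], gripper=[1,1,1,1,1])

```text
time: 3.6
position: [0.5817, -0.2606, 0.2692]
tool_rot: [-3.141, -0.0, 1.939]
wrist_force: [-0.1, -0.7, 0.2]
width: 1.002
gripper_force: 0.0
```

```bash
python3 - <<'E'
from h import *
st=state(); p=snapshot('wrist'); save(p,'w1'); print(st['position'],st['tool_rot'])
print(find(p,'housing_oblong',st=st),find(p,'board_right',st=st))
E
```

```text
[ 0.58166262 -0.26062304  0.26920284] [-3.14092786e+00 -2.51085524e-04  1.93946711e+00]
[([0.584, -0.255, 0.058], 0.87, [279.0, 183.0])] [([0.554, -0.183, 0.019], 0.89, [277.0, 116.0])]
```

View pics/w1.png

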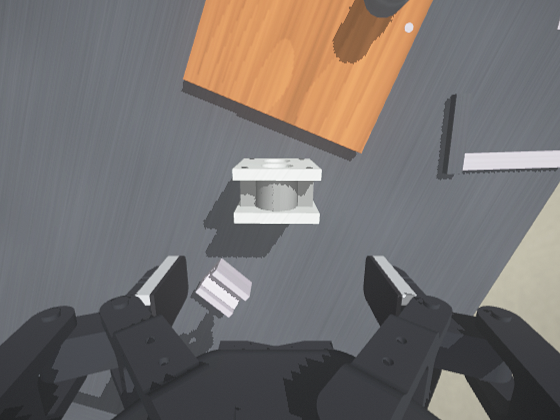

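```bash
python3 - <<'E'
from h import *
st=state(); p=snapshot('wrist')
g=p['image'][:,270:285].mean((1,2)); print(g[150:230].astype(int).tolist())
a=ray(p,233,180,.112,st);b=ray(p,320,180,.112,st);c=ray(p,234.5,222,.112,st);d=ray(p,319.5,222,.112,st)
print(a,b,c,d,np.linalg.norm(a-b),np.linalg.norm(c-d),np.linalg.norm((a+b-c-d)/2),np.arctan2(*(b-a)[1::-1]))
r=R.from_euler('xyz',st['tool_rot']).as_matrix()
for q in(a,b,c,d):print((r.T@(q-st['position'])).round(4))
E
```

```text
[124, 124, 124, 125, 125, 124, 123, 120, 182, 232, 235, 230, 217, 224, 236, 237, 237, 227, 221, 238, 242, 242, 242, 242, 242, 241, 241, 241, 243, 239, 186, 115, 122, 133, 157, 178, 181, 180, 181, 181, 181, 180, 179, 182, 179, 179, 181, 181, 181, 179, 180, 181, 179, 180, 181, 181, 181, 179, 179, 178, 184, 204, 224, 238, 241, 241, 241, 241, 240, 240, 240, 242, 238, 176, 81, 88, 88, 89, 88, 88]
[ 0.53686762 -0.25938429  0.112     ] [ 0.61794888 -0.2283474   0.112     ] [ 0.55247694 -0.30047647  0.112     ] [ 0.63482274 -0.26895703  0.112     ] 0.08681854678483288 0.08817202518594641 0.043961181289400846 0.36558052632725707
[ 0.0174 -0.0415  0.1574]
[0.0172 0.0453 0.1574]
[-0.0265 -0.0417  0.1574]
[-0.0268  0.0465  0.1574]
```

Request:
apply_moves([
  [0,0.07,1],
  [0,0,1],
  [0,0,1],
  [0,0,1],
  [0,0,1],
], yaw=[0,0,0,0,0], gripper=[1,1,1,1,1])

```text
time: 4.42
position: [0.5843, -0.2598, 0.1186]
tool_rot: [3.141, 0.0, 1.939]
wrist_force: [-0.2, -0.7, 0.3]
width: 1.0
gripper_force: 0.0
```

Request:
apply_moves([
  [0,0,0.5],
  [0,0,0.5],
  [0,0,0.5],
  [0,0,0],
  [0,0,0],
], yaw=[0,0,0,0,0], gripper=[1,1,1,1,0.5])

```text
time: 5.05
position: [0.5846, -0.2597, 0.0751]
tool_rot: [-3.141, 0.0, 1.94]
wrist_force: [-1.1, -1.0, -2.4]
width: 0.905
gripper_force: 73.8
```

Request:
apply_moves([
  [0,0,0],
  [0,0,0],
  [0,0,0],
  [0,0,0],
  [0,0,0],
], yaw=[0,0,0,0,0], gripper=[0,-0.1,-0.3,-0.3,-0.3], force=25)

```text
time: 5.68
position: [0.5846, -0.2597, 0.075]
tool_rot: [3.141, 0.001, 1.94]
wrist_force: [-3.0, -0.5, 6.0]
width: 0.91
gripper_force: 74.7
```

```bash
python3 - <<'E'
from h import *
p=snapshot('wrist'); a=p['image'][100:330,110:450,::-1]
q=snapshot('side')['image'][130:230,270:400,::-1]
a=cv2.resize(a,None,fx=1.6,fy=1.6); q=cv2.resize(q,(int(130*1.8),int(100*1.8)))
c=np.zeros((370,800,3),np.uint8); c[:368,:544]=a[:368]; c[:180,550:784]=q; cv2.imwrite('pics/w2.png',c)
E
```

```text
(no output)
```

View pics/w2.png

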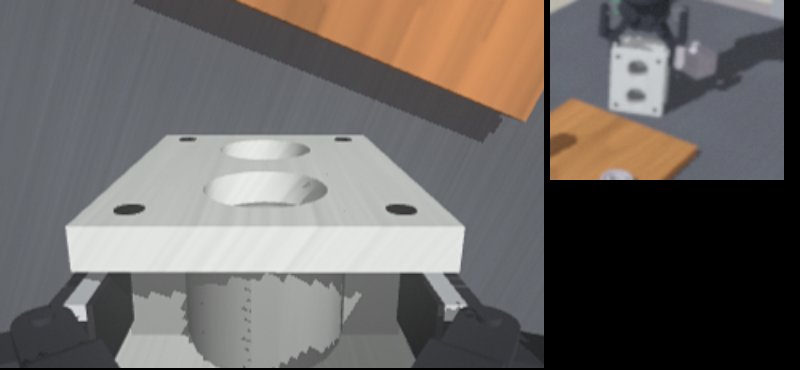

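Request:
apply_moves([
  [0,0,0],
  [0,0,0],
  [0,0,0],
  [0,0,0],
  [0,0,0],
], yaw=[0.12,0.12,0.12,0.12,0], gripper=[-0.3,-0.3,-0.3,-0.3,-0.3])

```text
time: 6.4
position: [0.5849, -0.2599, 0.075]
tool_rot: [3.141, 0.001, 1.562]
wrist_force: [-1.0, -1.4, 5.3]
width: 0.909
gripper_force: 74.6
```

```bash
python3 - <<'E'
from h import *
s=state(); print(s['position'],s['tool_rot'],s['wrist_force'],s['width'],s['gripper_force'])
p=snapshot('wrist'); a=p['image'][60:350,80:480,::-1]
print(find(p,'board_right',st=s),find(p,'housing_oblong',st=s))
cv2.imwrite('pics/w3.png',cv2.resize(a,None,fx=1.8,fy=1.8))
E
```

```text
[ 0.58492489 -0.25993226  0.0750241 ] [3.14064436e+00 7.31151109e-04 1.56179063e+00] [-1.03169892 -1.42471097  5.31993797] 0.90860103889545 74.64964628219604
[([0.552, -0.184, 0.018], 0.77, [219.0, 114.0])] [([0.589, -0.259, 0.06], 0.88, [282.0, 254.0])]
```

View pics/w3.png

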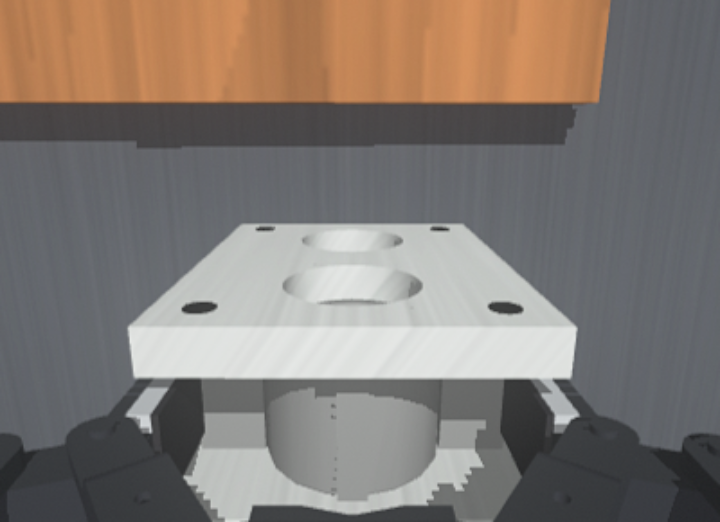

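Request:
apply_moves([
  [0.28,0,0],
  [0.28,0,0],
  [0.28,0,0],
  [0.28,0,0],
  [0.2,0,0],
], yaw=[0,0,0,0,0], gripper=[-0.3,-0.3,-0.3,-0.3,-0.3])

```text
time: 7.18
position: [0.5862, -0.2205, 0.0756]
tool_rot: [3.139, 0.002, 1.564]
wrist_force: [0.9, -4.0, -2.7]
width: 0.912
gripper_force: 73.5
```

Request:
apply_moves([
  [0.06,0,0],
  [0.06,0,0],
  [0.06,0,0],
  [0.06,0,0],
  [0,0,0],
], yaw=[0,0,0,0,0], gripper=[-0.3,-0.3,-0.3,-0.3,-0.3])

```text
time: 7.8
position: [0.586, -0.2136, 0.0755]
tool_rot: [3.139, 0.002, 1.564]
wrist_force: [-0.2, -8.2, 11.5]
width: 0.909
gripper_force: 75.3
```

Request:
apply_moves([
  [0.05,0,0],
  [0.05,0,0],
  [0,0,0],
  [0,0,0],
  [0,0,0],
], yaw=[0,0,0,0,0], gripper=[-0.3,-0.3,-0.3,-0.3,-0.3])

```text
time: 8.43
position: [0.586, -0.2118, 0.0758]
tool_rot: [3.139, 0.003, 1.563]
wrist_force: [-3.5, -13.5, 14.7]
width: 0.909
gripper_force: 75.6
```

```bash
python3 - <<'E'
from h import *
s=state(); print(s['position'],s['tool_rot'],s['wrist_force'],s['width'],s['gripper_force'])
p=snapshot('side'); a=p['image'][130:240,260:400,::-1]
cv2.imwrite('pics/s4.png',cv2.resize(a,None,fx=5,fy=5))
E
```

```text
[ 0.58597379 -0.21178268  0.07581696] [3.13896853 0.00340492 1.5632322 ] [ -3.52935698 -13.51265555  14.66537555] 0.9088406465784047 75.58738231658936
```

Request:
apply_moves([
  [0,0,0],
  [0,0,0],
  [0,0,-0.8],
  [0,0,-0.8],
  [0,0,-0.8],
], yaw=[0,0,0,0,0], gripper=[1,1,1,1,1])

```text
time: 9.1
position: [0.5846, -0.2088, 0.1463]
tool_rot: [-3.14, -0.001, 1.563]
wrist_force: [0.8, -0.0, 0.7]
width: 0.997
gripper_force: 0.0
```

Request:
apply_moves([
  [-0.9,0,-0.2],
  [-0.9,0,0],
  [0,0,0.6],
  [0,0,0.6],
  [0,0,0.7],
], yaw=[0,0,0,0,0], gripper=[0,0,0,0,0])

```text
time: 9.72
position: [0.5839, -0.2622, 0.0931]
tool_rot: [-3.14, -0.001, 1.563]
wrist_force: [-0.3, 0.4, 0.1]
width: 0.5
gripper_force: 0.0
```

```bash
python3 - <<'E'
from h import *
s=state(); print(s['position'],s['tool_rot'],s['wrist_force'],s['width'],s['gripper_force'])
p=snapshot('side'); a=p['image'][90:240,240:420,::-1]
cv2.imwrite('pics/s4.png',cv2.resize(a,None,fx=4,fy=4))
print(find(p,'housing_oblong'))
E
```

```text
[ 0.58385569 -0.26215772  0.09313935] [-3.13992659e+00 -1.27661917e-03  1.56346395e+00] [-0.32781926  0.38927995  0.12175863] 0.5001308362425365 0.0
[([0.588, -0.21, 0.053], 0.77, [310.0, 178.0])]
```

View pics/s4.png

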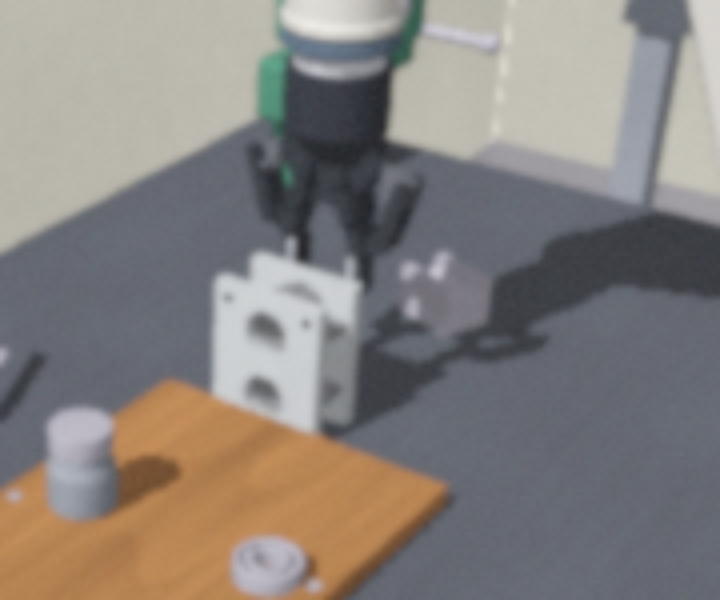

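Request:
apply_moves([
  [0.3,0,0],
  [0.2,0,0],
  [0.2,0,0],
  [0.2,0,0],
  [0.2,0,0],
], yaw=[0,0,0,0,0], gripper=[0,0,0,0,0])

```text
time: 10.45
position: [0.5857, -0.2307, 0.0965]
tool_rot: [3.139, 0.001, 1.563]
wrist_force: [0.2, -4.3, 4.4]
width: 0.502
gripper_force: 2.3
```

```bash
python3 - <<'E'
from h import *
s=state(); print(s['position'],s['tool_rot'],s['wrist_force'])
p=snapshot('side'); a=p['image'][90:240,240:420,::-1]
cv2.imwrite('pics/s5.png',cv2.resize(a,None,fx=3,fy=3))
print(find(p,'housing_oblong'))
E
```

```text
[ 0.58574903 -0.23070767  0.09648361] [3.13917255e+00 1.12617556e-03 1.56299522e+00] [ 0.19270413 -4.25210659  4.35727677]
[([0.584, -0.196, 0.06], 0.89, [308.0, 179.0])]
```

View pics/s5.png

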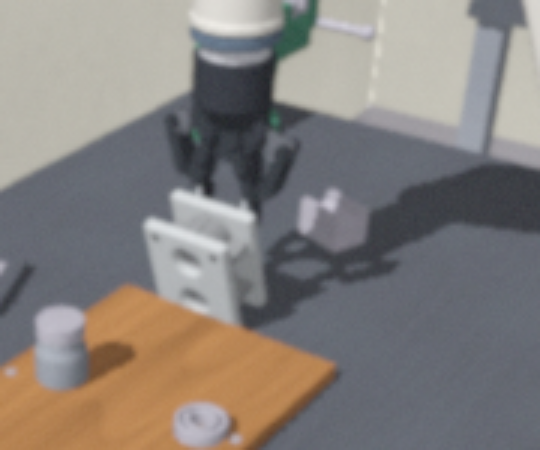

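Request:
apply_moves([
  [0.15,0,0],
  [0.15,0,0],
  [0.15,0,0],
  [0.15,0,0],
  [0.15,0,0],
], yaw=[0,0,0,0,0], gripper=[0,0,0,0,0])

```text
time: 11.18
position: [0.5843, -0.2073, 0.0947]
tool_rot: [-3.14, -0.001, 1.563]
wrist_force: [0.7, 0.8, -0.1]
width: 0.5
gripper_force: 0.0
```

```bash
python3 - <<'E'
from h import *
p=snapshot('side'); print(find(p,'housing_oblong'),state()['wrist_force'])
E
```

```text
[([0.585, -0.181, 0.061], 0.69, [305.0, 180.0])] [-0.55738691  0.18853428  0.42540954]
```

Request:
apply_moves([
  [-0.4,0,0],
  [-0.4,0,0],
  [0,0,0.7],
  [0,0,0.7],
  [0,0,0.7],
], yaw=[0,0,0,0,0], gripper=[0,0,0,0,0])

```text
time: 11.9
position: [0.5867, -0.2357, 0.0333]
tool_rot: [3.137, 0.005, 1.564]
wrist_force: [-10.4, -33.8, 45.7]
width: 0.497
gripper_force: 9.3
```

```bash
python3 - <<'E'
from h import *
s=state(); print(s['position'],s['wrist_force'])
p=snapshot('side'); a=p['image'][90:240,220:400,::-1]
p2=snapshot('top'); b=p2['image'][140:280,340:480,::-1]
b=cv2.resize(b,(400,400))
a=cv2.resize(a,(480,400)); a=np.hstack([a[:,:400],b]); cv2.imwrite('pics/s6.png',a)
print(find(p,'housing_oblong'),find(p2,'housing_oblong'))
E
```

```text
[ 0.58669109 -0.23574433  0.0333188 ] [-10.37914693 -33.78928726  45.7242438 ]
[([0.585, -0.161, 0.049], 0.69, [301.0, 187.0])] [([0.552, -0.014, -0.002], 0.62, [292.0, 209.0]), ([0.587, -0.165, 0.05], 0.56, [352.0, 193.0])]
```

View pics/s6.png

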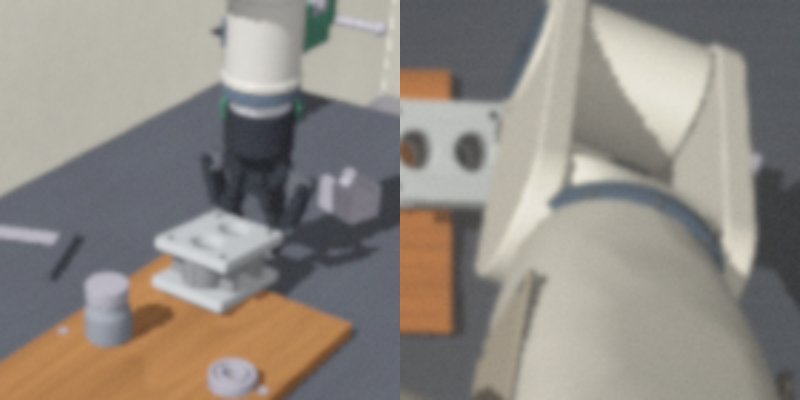

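Request:
apply_moves([
  [-0.3,0,-0.5],
  [-0.4,0,-1],
  [0,0,-1],
  [0,0,0],
  [0,0,0],
], yaw=[0,0,0,0,0], gripper=[0,0,0,0,0])

```text
time: 12.72
position: [0.584, -0.2532, 0.1068]
tool_rot: [-3.141, -0.0, 1.563]
wrist_force: [-0.8, 0.3, -0.2]
width: 0.499
gripper_force: 0.0
```

```bash
python3 - <<'E'
from h import *
s=state(); print(s['position'],s['wrist_force'])
p=snapshot('side'); p2=snapshot('wrist')
print(find(p,'housing_oblong'),find(p2,'housing_oblong',st=s))
a=np.hstack([cv2.resize(p['image'][120:240,220:340,::-1],(400,400)),cv2.resize(p2['image'][0:280,140:420,::-1],(400,400))])
cv2.imwrite('pics/s7.png',a)
E
```

```text
[ 0.58398508 -0.25322461  0.1067808 ] [-0.79270198  0.26309201 -0.17439853]
[([0.587, -0.152, 0.041], 0.84, [299.0, 190.0])] [([0.591, -0.157, 0.048], 0.86, [284.0, 79.0])]
```

View pics/s7.png

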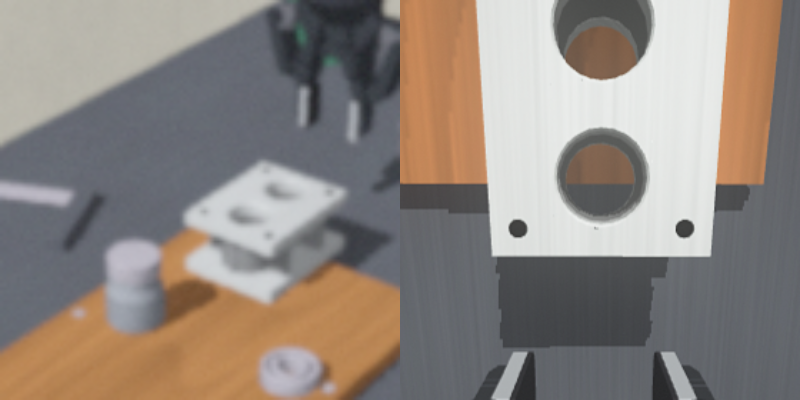

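Request:
apply_moves([
  [0,0,0.9],
  [0,0,0.9],
  [0,0,0.8],
  [0.2,0,0],
  [0.2,0,0],
], yaw=[0,0,0,0,0], gripper=[0,0,0,0,0])

```text
time: 13.55
position: [0.5849, -0.2407, 0.0297]
tool_rot: [3.141, -0.0, 1.563]
wrist_force: [0.5, -0.4, -0.0]
width: 0.5
gripper_force: 0.0
```

```bash
python3 - <<'E'
from h import *
s=state(); print(s['position'],s['wrist_force'])
p=snapshot('wrist'); g=p['image'][:,225:245].mean((1)); 
print([(v,g[v].astype(int).tolist()) for v in range(120,330,6)])
E
```

```text
[ 0.5849206  -0.24073751  0.0296705 ] [ 0.4870884  -0.36310637 -0.04898849]
[(120, [176, 179, 176]), (126, [150, 152, 150]), (132, [124, 125, 124]), (138, [110, 111, 110]), (144, [101, 101, 99]), (150, [96, 96, 94]), (156, [95, 96, 95]), (162, [99, 100, 99]), (168, [109, 110, 109]), (174, [127, 128, 126]), (180, [148, 150, 148]), (186, [167, 170, 167]), (192, [188, 191, 189]), (198, [203, 206, 204]), (204, [210, 213, 211]), (210, [209, 212, 209]), (216, [208, 212, 209]), (222, [208, 211, 208]), (228, [207, 211, 208]), (234, [207, 210, 207]), (240, [206, 209, 206]), (246, [206, 209, 206]), (252, [129, 131, 130]), (258, [63, 65, 65]), (264, [61, 62, 63]), (270, [58, 60, 61]), (276, [56, 57, 59]), (282, [55, 56, 57]), (288, [54, 55, 57]), (294, [54, 55, 57]), (300, [54, 56, 58]), (306, [78, 80, 84]), (312, [79, 81, 85]), (318, [80, 83, 88]), (324, [82, 85, 90])]
```

```bash
python3 - <<'E'
from h import *
s=state(); p=snapshot('wrist'); print(ray(p,235,252,.072,s), ray(p,325,252,.072,s))
E
```

```text
[ 0.5724049  -0.21338326  0.072     ] [ 0.60297445 -0.21370966  0.072     ]
```

Request:
apply_moves([
  [0.2,0,0],
  [0.2,0,0],
  [0.2,0,0],
  [0.2,0,0],
  [0.2,0,0],
], yaw=[0,0,0,0,0], gripper=[0,0,0,0,0])

```text
time: 14.28
position: [0.5852, -0.2112, 0.0295]
tool_rot: [3.141, 0.001, 1.563]
wrist_force: [-0.9, -4.8, 2.0]
width: 0.501
gripper_force: 0.0
```

Request:
apply_moves([
  [0.15,0,0],
  [0.15,0,0],
  [0.15,0,0],
  [0.15,0,0],
  [0.12,0,0],
], yaw=[0,0,0,0,0], gripper=[0,0,0,0,0])

```text
time: 14.9
position: [0.5851, -0.1893, 0.0293]
tool_rot: [-3.142, -0.0, 1.563]
wrist_force: [-0.4, -4.9, 1.5]
width: 0.501
gripper_force: 0.0
```

Request:
apply_moves([
  [-0.5,0,0],
  [-0.5,0,0],
  [-0.3,0,-1],
  [0,0,-1],
  [0,0,-1],
], yaw=[0,0,0,0,0], gripper=[0,0,0,0,0])

```text
time: 15.52
position: [0.5843, -0.2297, 0.1199]
tool_rot: [-3.141, -0.001, 1.562]
wrist_force: [-0.1, 0.2, -0.4]
width: 0.499
gripper_force: 0.0
```

```bash
python3 - <<'E'
from h import *
s=state(); print(s['position'],s['tool_rot'])
p2=snapshot('wrist'); p=snapshot('side')
print(find(p,'housing_oblong'),find(p2,'housing_oblong',st=s),find(p2,'board_right',st=s))
im=p2['image'].astype(int); g=im[:,:,2]
def vedge(u,lo,hi,ch): c=im[lo:hi,u-4:u+5,:].mean(1)@ch; d=np.abs(np.diff(c)); return lo+int(d.argmax())+.5
# flange outer end (white->dark)
for u in (255,300,325):
    v=vedge(u,60,330,np.array([0,0,1.])); print('flange',u,v,ray(p2,u,v,.072,s))
for u in (130,160,180,400):
    v=vedge(u,20,300,np.array([1.,0,-1])); print('board',u,v,ray(p2,u,v,.016,s))
cv2.imwrite('pics/s8.png',np.hstack([cv2.resize(p['image'][120:240,220:340,::-1],(320,320)),cv2.resize(p2['image'][:,:,::-1],(427,320))]))
E
```

```text
[ 0.58434811 -0.22966531  0.11988834] [-3.14092574e+00 -5.09188289e-04  1.56172659e+00]
[([0.587, -0.117, 0.042], 0.62, [292.0, 195.0])] [([0.589, -0.121, 0.053], 0.86, [280.0, 60.0])] [([0.554, -0.182, 0.018], 0.56, [235.0, 154.0])]
flange 255 151.5 [ 0.57333405 -0.17586216  0.072     ]
flange 300 151.5 [ 0.60071858 -0.17618348  0.072     ]
flange 325 151.5 [ 0.61593112 -0.17636199  0.072     ]
board 130 158.5 [ 0.4693321  -0.18420609  0.016     ]
board 160 158.5 [ 0.49332976 -0.18448751  0.016     ]
board 180 158.5 [ 0.50932739 -0.18467511  0.016     ]
board 400 24.5 [ 0.67580804 -0.09181631  0.016     ]
```

View pics/s8.png

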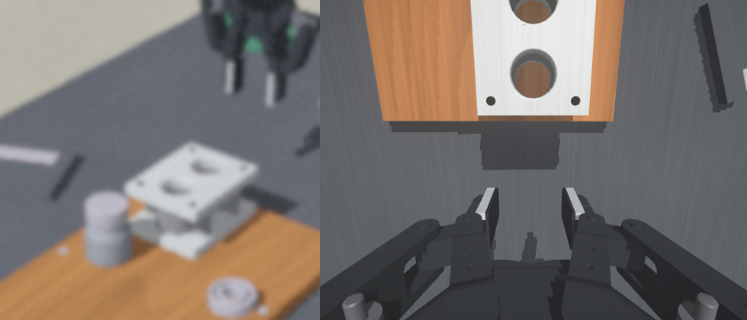

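Request:
apply_moves([
  [1,-0.15,-1],
  [1,-0.15,-1],
  [1,-0.15,-1],
  [1,-0.15,-1],
  [1,-0.15,-1],
], yaw=[0,0,0,0,0], gripper=[0,0,0,0,0])

```text
time: 16.4
position: [0.5626, -0.0775, 0.2686]
tool_rot: [-3.139, -0.0, 1.563]
wrist_force: [0.9, -0.9, -0.9]
width: 0.502
gripper_force: 0.0
```

Request:
apply_moves([
  [1,-0.15,0],
  [1,-0.15,0],
  [1,-0.15,0],
  [1,-0.15,0],
  [1,-0.15,0],
], yaw=[0,0,0,0,0], gripper=[1,1,1,1,1])

```text
time: 17.02
position: [0.5414, 0.0725, 0.2677]
tool_rot: [-3.139, 0.0, 1.563]
wrist_force: [-0.8, -0.1, 0.3]
width: 1.003
gripper_force: 0.0
```

Request:
apply_moves([
  [1,-0.15,0],
  [1,-0.15,0],
  [1,0,0],
  [1,0,0],
  [1,0,0],
], yaw=[0,0,-0.2,-0.2,-0.2], gripper=[1,1,1,1,1])

```text
time: 17.65
position: [0.5199, 0.2208, 0.2676]
tool_rot: [-3.139, -0.0, 2.039]
wrist_force: [0.5, 0.1, 0.2]
width: 1.001
gripper_force: 0.0
```

```bash
cat > sq.py <<'E'
from h import *
s=state(); print(s['position'],s['tool_rot'],s['width'])
p=snapshot('wrist'); np.save('w.npy',p['image'])
print(find(p,'housing_square',st=s),find(p,'board_left',st=s))
g=(p['image'].min(2)>195).astype(np.uint8)
n,l,stt,c=cv2.connectedComponentsWithStats(g)
r=R.from_euler('xyz',s['tool_rot']).as_matrix()
for i in range(1,n):
    if stt[i,4]>150:
        b=cv2.boxPoints(cv2.minAreaRect(np.argwhere(l==i)[:,::-1].astype(np.float32)))
        print(stt[i],b.round(1).tolist()); W=np.array([ray(p,u,v,.092,s) for u,v in b])
        print([ (r.T@(w-s['position']))[:2].round(4).tolist() for w in W])
E
python3 sq.py
```

```text
[0.51985563 0.22076364 0.26759414] [-3.13902982e+00 -2.48357740e-04  2.03924544e+00] 1.0010386761957448
[([0.531, 0.212, 0.045], 0.86, [280.0, 195.0]), ([0.39, 0.302, 0.042], 0.79, [204.0, 69.0]), ([0.666, 0.258, 0.046], 0.65, [393.0, 211.0])] [([0.554, 0.158, 0.014], 0.75, [277.0, 232.0])]
[ 426   86   58   69 1187] [[423.8999938964844, 147.1999969482422], [470.3999938964844, 85.0999984741211], [484.3999938964844, 95.5], [437.79998779296875, 157.60000610351562]]
[[0.0479, 0.1535], [0.1071, 0.1911], [0.0975, 0.2065], [0.0372, 0.1693]]
[ 239  163   83   26 1217] [[237.8000030517578, 168.10000610351562], [320.29998779296875, 162.39999389648438], [321.70001220703125, 182.39999389648438], [239.1999969482422, 188.10000610351562]]
[[0.0269, -0.0386], [0.0326, 0.0477], [0.0115, 0.05], [0.0055, -0.0379]]
[ 421  189   50  107 1562] [[419.3999938964844, 291.79998779296875], [454.6000061035156, 186.1999969482422], [470.5, 191.5], [435.29998779296875, 297.1000061035156]]
[[-0.119, 0.17], [0.0071, 0.1915], [0.0013, 0.2094], [-0.1261, 0.1897]]
[243 200  81  29 993] [[241.60000610351562, 208.1999969482422], [321.29998779296875, 199.3000030517578], [323.79998779296875, 221.8000030517578], [244.10000610351562, 230.6999969482422]]
[[-0.0167, -0.0361], [-0.007, 0.0502], [-0.0324, 0.0539], [-0.0425, -0.0342]]
```

```bash
python3 - <<'E'
from h import *
s=state(); p=snapshot('wrist'); r=R.from_euler('xyz',s['tool_rot']).as_matrix()
im=p['image'].min(2).astype(int)
for lo,hi in((160,195),(196,235)):
    P=[]
    for u in range(248,316,3):
        d=np.where(im[lo:hi,u]>195)[0]
        if len(d): P.append((u,lo+d[-1]+.5))
    P=np.array(P); c=np.polyfit(P[:,0],P[:,1],1); c=np.polyfit(*P[np.abs(np.polyval(c,P[:,0])-P[:,1])<1.5].T,1)
    row=[int(np.polyval(c,u)) for u in (280,)]
    # ends
    cols=[np.where(im[int(np.polyval(c,u0))-3,u0-25:u0+25]>195)[0] for u0 in (240,321)]
    e=(240-25+cols[0][0], 321-25+cols[1][-1]+1)
    W=[r.T@(ray(p,u,np.polyval(c,u),.092,s)-s['position']) for u in e]
    print(c,e,[w[:2].round(4).tolist() for w in W],np.arctan2(W[1][0]-W[0][0],W[1][1]-W[0][1]))
print(im[150:235,280].tolist())
E
```

```text
[-8.06982872e-02  2.08350132e+02] (np.int64(240), np.int64(322)) [[0.0045, -0.0371], [0.0115, 0.0503]] 0.07943694541628382
[-7.83926219e-02  2.48006588e+02] (np.int64(244), np.int64(324)) [[-0.0405, -0.0342], [-0.0334, 0.0542]] 0.0804484622949922
[121, 121, 121, 123, 124, 124, 122, 120, 120, 119, 119, 120, 121, 123, 120, 166, 198, 219, 235, 237, 237, 238, 223, 191, 192, 220, 238, 238, 237, 238, 239, 240, 240, 239, 241, 228, 158, 115, 122, 159, 182, 182, 181, 181, 182, 182, 182, 181, 182, 181, 181, 182, 182, 181, 182, 182, 183, 183, 183, 184, 185, 184, 183, 182, 181, 187, 219, 235, 238, 239, 239, 239, 238, 237, 238, 242, 203, 82, 90, 91, 92, 92, 86, 71, 69]
```

Request:
apply_moves([
  [-0.3,0.27,0.6],
  [0,0,1],
  [0,0,1],
  [0,0,1],
  [0,0,1],
], yaw=[-0.1,0,0,0,0], gripper=[1,1,1,1,1])

```text
time: 18.48
position: [0.5317, 0.2143, 0.1298]
tool_rot: [-3.141, 0.0, 2.109]
wrist_force: [0.0, 0.1, -0.8]
width: 1.002
gripper_force: 0.0
```

Request:
apply_moves([
  [0,0,1],
  [0,0,1],
  [0,0,0.5],
  [0,0,0.5],
  [0,0,0],
], yaw=[0,0,0,0,0], gripper=[1,1,1,1,1])

```text
time: 19.1
position: [0.5313, 0.2153, 0.0406]
tool_rot: [-3.14, -0.0, 2.112]
wrist_force: [-0.1, 0.1, 0.4]
width: 0.998
gripper_force: 0.0
```

Request:
apply_moves([
  [0,0,0],
  [0,0,0],
  [0,0,0],
  [0,0,0],
  [0,0,0],
], yaw=[0,0,0,0,0], gripper=[0.8,0.6,0.3,0.3,0.3], force=30)

```text
time: 19.73
position: [0.5317, 0.2156, 0.0417]
tool_rot: [3.142, 0.0, 2.113]
wrist_force: [-1.7, -3.4, 6.3]
width: 0.923
gripper_force: 39.1
```

Request:
apply_moves([
  [0,0,0],
  [0,0,0],
  [0,0,0],
  [0,0,0],
  [0,0,0],
], yaw=[0.14,0.14,0.14,0.14,0.144], gripper=[0.3,0.3,0.3,0.3,0.3])

```text
time: 20.35
position: [0.532, 0.2156, 0.0418]
tool_rot: [3.141, 0.0, 1.557]
wrist_force: [-0.9, -3.5, 5.4]
width: 0.921
gripper_force: 39.1
```

Request:
apply_moves([
  [0,0,0],
  [-0.25,0,0],
  [-0.25,0,0],
  [-0.25,0,0],
  [-0.15,0,0],
], yaw=[0,0,0,0,0], gripper=[0.3,0.3,0.3,0.3,0.3])

```text
time: 20.98
position: [0.5322, 0.1886, 0.0418]
tool_rot: [3.14, -0.001, 1.559]
wrist_force: [-0.3, 5.8, 5.7]
width: 0.917
gripper_force: 39.1
```

```bash
python3 - <<'E'
from h import *
s=state(); print(s['position'],s['tool_rot'],s['wrist_force'],s['width'])
for n in ('side','top'):
  p=snapshot(n); print(find(p,'housing_square'))
E
```

```text
[0.53217654 0.18860922 0.04181626] [ 3.13985751e+00 -1.15224428e-03  1.55937510e+00] [-0.26462098  5.8177336   5.66429233] 0.9165330122561094
[([0.385, 0.298, 0.044], 0.83, [249.0, 325.0]), ([0.529, 0.19, 0.048], 0.57, [231.0, 260.0]), ([0.586, -0.116, 0.043], 0.36, [292.0, 195.0])]
[([0.667, 0.259, 0.044], 0.89, [186.0, 163.0])]
```

Following well; press on to contact.

Request:
apply_moves([
  [-0.07,0,0],
  [-0.06,0,0],
  [-0.06,0,0],
  [-0.05,0,0],
  [0,0,0],
], yaw=[0,0,0,0,0], gripper=[0.3,0.3,0.3,0.3,0.3])

```text
time: 21.8
position: [0.5321, 0.1815, 0.0418]
tool_rot: [3.14, -0.001, 1.56]
wrist_force: [1.0, 3.6, 5.7]
width: 0.92
gripper_force: 39.1
```

Request:
apply_moves([
  [-0.04,0,0],
  [-0.04,0,0],
  [-0.04,0,0],
  [0,0,0],
  [0,0,0],
], yaw=[0,0,0,0,0], gripper=[0.3,0.3,0.3,0.3,0.3])

```text
time: 22.42
position: [0.5321, 0.18, 0.0423]
tool_rot: [3.139, -0.004, 1.559]
wrist_force: [-3.3, 17.5, 9.9]
width: 0.919
gripper_force: 39.5
```

Request:
apply_moves([
  [0,0,0],
  [0,0,0],
  [0,0,-0.9],
  [0,0,-0.9],
  [0,0,-0.9],
], yaw=[0,0,0,0,0], gripper=[1,1,1,1,1])

```text
time: 23.05
position: [0.5307, 0.177, 0.1225]
tool_rot: [-3.14, 0.001, 1.56]
wrist_force: [-0.2, 0.6, -0.6]
width: 1.003
gripper_force: 0.0
```

Request:
apply_moves([
  [0.95,0,-0.1],
  [0.95,0,0],
  [0,0,0.5],
  [0,0,0.5],
  [0,0,0.5],
], yaw=[0,0,0,0,0], gripper=[0,0,0,0,0])

```text
time: 23.68
position: [0.5312, 0.2336, 0.0785]
tool_rot: [-3.14, 0.001, 1.559]
wrist_force: [-0.4, 0.4, 0.2]
width: 0.499
gripper_force: 0.0
```

```bash
python3 - <<'E'
from h import *
s=state(); print(s['position'],s['tool_rot'],s['wrist_force'],s['width'])
for n in ('side','wrist'):
  p=snapshot(n); print(find(p,'housing_square',st=s))
E
```

```text
[0.53119503 0.23362531 0.0785441 ] [-3.14001343e+00  1.00574673e-03  1.55914806e+00] [-0.35404543  0.41771413  0.15276405] 0.4992434110402064
[([0.389, 0.301, 0.045], 0.78, [246.0, 324.0]), ([0.671, 0.257, 0.048], 0.74, [165.0, 251.0]), ([0.532, 0.184, 0.044], 0.62, [232.0, 260.0]), ([0.472, -0.025, 0.016], 0.43, [307.0, 234.0])]
[([0.668, 0.258, 0.045], 0.71, [506.0, 200.0]), ([0.534, 0.183, 0.046], 0.68, [279.0, 316.0]), ([0.39, 0.299, 0.042], 0.68, [21.0, 136.0])]
```

Request:
apply_moves([
  [-0.3,0,0],
  [-0.2,0,0],
  [-0.2,0,0],
  [-0.2,0,0],
  [-0.2,0,0],
], yaw=[0,0,0,0,0], gripper=[0,0,0,0,0])

```text
time: 24.5
position: [0.5339, 0.2035, 0.0826]
tool_rot: [3.136, -0.004, 1.559]
wrist_force: [-0.8, 7.9, 10.8]
width: 0.501
gripper_force: 5.7
```

```bash
python3 - <<'E'
from h import *
s=state(); print(s['position'],s['wrist_force'])
for n in ('side','wrist'):
  p=snapshot(n); print(find(p,'housing_square',st=s))
E
```

```text
[0.5338983  0.20354167 0.08259641] [-0.79035782  7.89917601 10.77543699]
[([0.668, 0.255, 0.048], 0.9, [166.0, 251.0]), ([0.387, 0.298, 0.043], 0.85, [248.0, 325.0]), ([0.533, 0.171, 0.054], 0.66, [236.0, 253.0])]
[([0.668, 0.257, 0.044], 0.91, [503.0, 149.0]), ([0.538, 0.167, 0.052], 0.65, [282.0, 298.0])]
```

Request:
apply_moves([
  [-0.17,0,0],
  [-0.17,0,0],
  [-0.17,0,0],
  [-0.17,0,0],
  [-0.17,0,0],
], yaw=[0,0,0,0,0], gripper=[0,0,0,0,0])

```text
time: 25.32
position: [0.5353, 0.179, 0.0855]
tool_rot: [3.132, -0.006, 1.559]
wrist_force: [-4.3, 8.1, 38.4]
width: 0.503
gripper_force: 16.2
```

```bash
python3 - <<'E'
from h import *
s=state(); print(s['position'],s['wrist_force'])
for n in ('side','wrist'):
  p=snapshot(n); print(find(p,'housing_square',st=s))
E
```

```text
[0.53533638 0.17903009 0.0855264 ] [-4.27420572  8.12303449 38.39749414]
[([0.668, 0.257, 0.047], 0.94, [166.0, 252.0]), ([0.387, 0.3, 0.045], 0.63, [247.0, 325.0])]
[([0.669, 0.262, 0.047], 0.7, [512.0, 95.0])]
```

Request:
apply_moves([
  [0,0,-0.2],
  [-0.1,0,-0.2],
  [-0.15,0,-0.1],
  [-0.2,0,0],
  [0,0,0],
], yaw=[0,0,0,0,0], gripper=[0,0,0,0,0])

```text
time: 26.15
position: [0.5309, 0.1623, 0.0951]
tool_rot: [-3.141, 0.0, 1.559]
wrist_force: [-0.0, -0.5, -0.3]
width: 0.5
gripper_force: 0.0
```

```bash
python3 - <<'E'
from h import *
s=state(); print(s['position'],s['wrist_force'])
for n in ('side','wrist'):
  p=snapshot(n); print(find(p,'housing_square',st=s))
E
```

```text
[0.53089684 0.16231836 0.09514335] [-0.02262889 -0.48701794 -0.34548859]
[([0.67, 0.256, 0.045], 0.6, [165.0, 252.0]), ([0.531, 0.144, 0.043], 0.58, [245.0, 251.0])]
[([0.535, 0.14, 0.041], 0.87, [281.0, 261.0]), ([0.39, 0.301, 0.042], 0.85, [15.0, -2.0]), ([0.669, 0.257, 0.045], 0.68, [510.0, 76.0])]
```

Request:
apply_moves([
  [1,0,0],
  [1,0,0],
  [0.1,0,0.7],
  [0,0,0.7],
  [0,0,0.8],
], yaw=[0,0,0,0,0], gripper=[0,0,0,0,0])

```text
time: 26.98
position: [0.5319, 0.2264, 0.0287]
tool_rot: [3.141, -0.0, 1.56]
wrist_force: [-0.3, 0.5, -0.5]
width: 0.503
gripper_force: 0.0
```

```bash
python3 - <<'E'
from h import *
s=state(); print(s['position'],s['wrist_force'])
p=snapshot('side'); print(find(p,'housing_square',st=s))
E
```

```text
[0.53188423 0.2263513  0.02874407] [-0.25575444  0.50102887 -0.50719533]
[([0.669, 0.254, 0.048], 0.87, [166.0, 251.0]), ([0.387, 0.298, 0.047], 0.73, [248.0, 323.0])]
```

Request:
apply_moves([
  [-0.22,0,0],
  [-0.22,0,0],
  [-0.22,0,0],
  [-0.22,0,0],
  [-0.22,0,0],
], yaw=[0,0,0,0,0], gripper=[0,0,0,0,0])

```text
time: 27.7
position: [0.5319, 0.1929, 0.0298]
tool_rot: [3.14, -0.001, 1.559]
wrist_force: [0.7, 3.9, 0.8]
width: 0.499
gripper_force: 0.0
```

Request:
apply_moves([
  [-0.25,0,0],
  [-0.25,0,0],
  [-0.25,0,0],
  [-0.2,0,0],
  [-0.15,0,0],
], yaw=[0,0,0,0,0], gripper=[0,0,0,0,0])

```text
time: 28.32
position: [0.5309, 0.1594, 0.0292]
tool_rot: [-3.141, 0.0, 1.56]
wrist_force: [-0.4, 3.1, 1.0]
width: 0.501
gripper_force: 0.0
```

Request:
apply_moves([
  [0.5,0,0],
  [0.5,0,-0.5],
  [0.3,0,-1],
  [0,0,-1],
  [0,0,-1],
], yaw=[0,0,0,0,0], gripper=[0,0,0,0,0])

```text
time: 28.95
position: [0.5313, 0.2003, 0.1362]
tool_rot: [3.141, -0.0, 1.561]
wrist_force: [-0.2, 0.6, -0.7]
width: 0.495
gripper_force: 0.0
```

Request:
apply_moves([
  [1,0,-1],
  [1,0,-1],
  [1,0,-1],
  [0,0,-1],
  [0,0,-1],
], yaw=[0,0,0,0,0], gripper=[0,0,0,0,0])

```text
time: 29.58
position: [0.5317, 0.2904, 0.2863]
tool_rot: [3.141, -0.0, 1.562]
wrist_force: [0.3, -0.2, -0.8]
width: 0.503
gripper_force: 0.0
```

```bash
cat > chk.py <<'E'
from h import *
s=state(); print(s['position'],s['wrist_force'])
p=snapshot('side'); t=snapshot('top'); w=snapshot('wrist')
for n in ['housing_square','housing_oblong','grease_tin','bearing','hammer','vee_block','board_left','board_right']:
    print(n,find(p,n)[:4],find(t,n)[:4])
print('wrist',find(w,'housing_square',st=s)[:3])
im=w['image'].astype(int)
# bright top flange mask -> rectangle at z=.072
g=(im.min(2)>195).astype(np.uint8); n,l,a,c=cv2.connectedComponentsWithStats(g)
for i in range(1,n):
    if a[i,4]>800:
        b=cv2.boxPoints(cv2.minAreaRect(np.argwhere(l==i)[:,::-1].astype(np.float32)))
        print(a[i],[ray(w,u,v,.072,s)[:2].round(4).tolist() for u,v in b])
m=((im[:,:,0]-im[:,:,2])>60)&(im[:,:,1]>60); P=[]
for u in range(20,540,20):
    d=np.where(m[:,u])[0]
    if len(d): P.append((u,int(d[0]),ray(w,u,d[0],.016,s)[:2].round(4).tolist()))
print(P)
E
python3 chk.py
```

```text
[0.53166972 0.29043857 0.28632173] [ 0.33873976 -0.23574143 -0.77568265]
housing_square [([0.39, 0.299, 0.048], 0.88, [247.0, 322.0]), ([0.532, 0.101, 0.042], 0.82, [257.0, 241.0]), ([0.67, 0.256, 0.046], 0.79, [166.0, 252.0])] [([0.665, 0.258, 0.038], 0.92, [187.0, 164.0]), ([0.534, 0.102, 0.045], 0.82, [247.0, 214.0]), ([0.383, 0.303, 0.047], 0.64, [166.0, 275.0])]
housing_oblong [([0.587, -0.114, 0.044], 0.68, [291.0, 195.0])] [([0.586, -0.12, 0.046], 0.63, [334.0, 194.0])]
grease_tin [([0.615, -0.018, 0.015], 0.57, [262.0, 216.0]), ([0.552, -0.016, 0.006], 0.47, [280.0, 227.0])] [([0.614, -0.017, 0.02], 0.59, [293.0, 185.0])]
bearing [([0.473, -0.027, 0.014], 0.64, [307.0, 234.0])] [([0.472, -0.024, 0.018], 0.47, [296.0, 239.0])]
hammer [([0.567, 0.401, 0.002], 0.96, [145.0, 328.0])] []
vee_block [([0.568, -0.428, -0.007], 0.61, [350.0, 170.0])] [([0.569, -0.428, 0.0], 0.69, [448.0, 203.0])]
board_left [([0.555, 0.156, 0.02], 0.8, [234.0, 257.0])] [([0.55, 0.157, 0.012], 0.91, [227.0, 209.0])]
board_right [([0.553, -0.183, 0.015], 0.65, [314.0, 197.0])] [([0.55, -0.183, 0.017], 0
[... 371 characters left out ...]
.3305], [0.7944, 0.1043], [0.7716, 0.1]]
[ 243  275   65   71 3441] [[0.489, 0.1741], [0.5725, 0.1731], [0.5743, 0.0648], [0.4846, 0.0659]]
[  0 306  28  64 986] [[0.1367, 0.1227], [0.173, 0.137], [0.1824, 0.0448], [0.1439, 0.0286]]
[(120, 145, [0.325, 0.3389]), (140, 143, [0.3522, 0.3412]), (160, 146, [0.3785, 0.337]), (180, 157, [0.4039, 0.3221]), (200, 77, [0.4389, 0.4217]), (220, 78, [0.4641, 0.4202]), (240, 80, [0.4893, 0.4176]), (260, 82, [0.5146, 0.4149]), (280, 84, [0.54, 0.4123]), (300, 86, [0.5655, 0.4096]), (320, 88, [0.5911, 0.4069]), (340, 91, [0.6168, 0.4031]), (360, 93, [0.6425, 0.4004]), (380, 169, [0.6762, 0.3026]), (400, 178, [0.7048, 0.2898]), (420, 201, [0.7363, 0.2568])]
```

```bash
python3 -c "
from workcell import *
print(finish_job())"
```

```text
the job is handed in; nothing more can be done
None
```

Both housings are tipped over their edges and lie fully on the board, bores upright, square with it and about 8–9 mm inside the edges; I gripped each to bring it square to its edge, without lifting it, the tin, bearing, hammer and vee block measure where they were, and the job is handed in at about 30 s.

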